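# Hold the two set-up keys of an engine monitor

### The arm

A 6-joint arm with a two-finger parallel gripper is mounted at the origin on the work surface. World frame = base frame: x ahead of the robot, y to its left, z up, the work surface at z = 0. Lengths are in m, angles in degrees, forces in N, time in s.
With the tool pointing down it reaches from about 0.375 to 0.9 m from the base axis. Payload 3.1 kg.
Tool frame: the origin (TCP) lies at the very end of the fingers, on their centre line; the grasp point (between the pads) lies 19 mm behind it (grip_point_offset is the distance from the TCP to the grasp point, in m); y points along the fingers, x is the direction in which the jaws open and shut, and the axes are right-handed (so a half turn about y gives the same grasp; the last joint's range is limited). The gripper opens to 87 mm and grips with 3 to 60 N. Pads are 19 mm wide; open, the fingers measure 117 mm over their backs; the gripper's body (75 mm by 190 mm) begins 51 mm behind the grasp point.
Start: joints at [64.773, 30.224, 82.088, -0, 67.689, -10.227], TCP at [0.162, 0.604, 0.185] pointing down, gripper open.
Joint ranges: [-176.69, 176.69], [-43.24, 126.21], [12.49, 139.97], [-82, 262], [0, 151.66], [-163.58, 163.58]. Speed limits (degrees/s): [159.86, 159.86, 180, 180, 180, 180].

### API

Orientations are given as a 3x3 rotation matrix whose columns are the frame's x, y, z axes.
In Python, from rig import * gives the robot as it stands.
- The arm moves only by the tool send_rows, never from a script. Its argument "moves" is text: rows parted by semicolons, each of 5 numbers parted by spaces: the finger opening in mm, from 0 to 87, then the shift along the tool's x, y, z in mm, then the turn about the tool's y in degrees. In form: fingers dx dy dz yaw; .... A call has 1 to 20 rows; each row shifts and turns the commanded pose from where the row before left it, along the tool's axes as they then stand; what a row does not reach is not made up. A row lasts 1/12 s, in which the tool goes at most 41.7 mm and 7.16 degrees, less where a joint would pass 70% of its speed; a pose out of reach is approached as far as the arm can. A call is refused whole if a number of a shift passes 41.7 or a number of a turn 7.16, either way. A call with a gripper value outside its range is refused whole. The fingers move at their own pace and stop on an object; the grip force is fixed at half the most. Time passes only in rows, so rows that do not move let the fingers close. It gives the time, the measured TCP pose, the force and the opening at its end, in the units of the state.
- read_state(): the state, without advancing time (a new reading comes with each control period).
- capture(name): name is "scene" or "top" or "wrist"; returns a dict with "image" (384x512x3 uint8, blue, green, red), "z_map" (384x512 float32, m along the optical axis (not along the pixel's ray), 0 where there is no reading), "mtx" (3x3 intrinsics, pixels), "distortion" ([k1, k2, p1, p2, k3] as OpenCV has them; the pictures are not rectified), "origin" and "rotation" of the camera in the world; the wrist camera has in their place "tool_from_camera" (4x4, takes a point from camera to tool coordinates, whose origin is the TCP and whose axes are the tool frame's). Camera axes: x right, y up, looking along -z (the intrinsics and any distortion apply to the point x, -y, -z); pixel columns grow to the right and rows downward; lengths in m; the calibration is good to about 2 mm. A picture is of the moment at which its call begins: read the wrist's pose just before it.
- hand_in(): hands the job in, once; it reports no verdict.
Trained networks look in a picture, given as the dict that the camera call returned (one of the last four; its "shot" number tells which), for a name from the list of things; names that differ only in an ending like _2 or _b are one class to them, and where a whole thing is asked for, a point or a joint stands for the part that bears it (a point fixed in the world has none). Each returns a list of dicts, best first, with "p" (0 to 1); they miss things now and then, are a little off and sometimes report something else, mostly with a low value. They report only what shows in the picture. A call takes as long as a camera call. They do not tell look-alikes from the thing itself.
- search_frame(picture, name): "bbox" ([left, top, right, bottom] in pixels, round what is visible of it).
- masks_of(picture, name): "region" (384x512 bool, what is visible of it) and "bbox" ([left, top, right, bottom] in pixels, round what is visible of it).
- mark_of(picture, name): "pixel" ([row, column] in pixels: a listed point, or the origin of a listed thing).
The state is a dict: "time_s": time; "joint_positions": joint angles; "qvel": joint speeds; "tau": joint torques, N m; "position": TCP position; "tcp_rot": TCP orientation; "force": force on the tool from outside, world axes, zero at the start; "moment": the same for the moment, N m; "opening": opening from 0.0 (shut) to 1.0 (fully open).
Only numpy, scipy, OpenCV 4.12 (cv2) and the standard library are available. Lean on these libraries where they do the work, as an engineer would, in place of code of your own. Each camera call takes 0.05 s, during which the arm holds its last target. There are 200 camera calls.

### The job

An aircraft instrument panel lies face up on the bench; put its engine monitor (the display with the coloured columns) into set-up mode as its maker asks: with one fingertip on each, press its two round keys down together, hold both fully down for at least three seconds, then let both come up together and move clear. Never press one key without the other. Leave the knobs, the horizon display with its own keys, the dial gauges and the loose tools and parts as they are: nothing is to be picked up.

Things in the scene. Friction and masses are not known exactly. Their poses are not given: they have to be found in the camera images.
- panel: the instrument panel: pale blue plate 300 mm (x) by 520 mm (y), black trim, level and face up in a fixed frame, its face 165 mm above the bench. Origin on the bench under its middle; x to the panel's upper edge (away from the robot), y to its left. Five instruments sit squared up in it, in places that change; one hole is empty. 19 mm high toggle switches stand in a row at x = -112 mm
- monitor: the engine monitor: the display whose dark screen shows upright coloured columns (five green, one amber, a thin blue one) and a red line above; black bezel 86 mm (x) by 100 mm (y), 12 mm thick, with two grey round keys and a knob between them in the strip below the screen, at its -x edge. Origin at the middle of the bezel on the panel's face; x points to the top of the screen, y to its left side, z up. Fixed in the panel
- key_left_top (a point): centre of the top of the left (+y) key of the engine monitor: a flat round light grey cap of 13 mm diameter, 7 mm proud of the bezel when up (19 mm above the panel's face, 184 mm above the bench), 2.5 mm proud when fully down; the two keys of a unit are 58 mm apart, centre to centre, along the unit's y axis
- key_right_top (a point): centre of the top of the right (-y) key of the engine monitor: a flat round light grey cap of 13 mm diameter, 7 mm proud of the bezel when up (19 mm above the panel's face, 184 mm above the bench), 2.5 mm proud when fully down; the two keys of a unit are 58 mm apart, centre to centre, along the unit's y axis
- key_left (a joint): the left key of the engine monitor (at x = -30, y = +29 mm in that unit's frame), slides straight down along the unit's z: 0 = up, 0.0045 m = fully down (4.5 mm travel, spring return: 1.5 N to start, 3.75 N per key at the bottom)
- key_right (a joint): the right key of the engine monitor (at x = -30, y = -29 mm in that unit's frame), slides straight down along the unit's z: 0 = up, 0.0045 m = fully down (4.5 mm travel, spring return: 1.5 N to start, 3.75 N per key at the bottom)
- monitor_knob_mark (a point): the white mark on top of the rotary knob that stands midway between the engine monitor's two keys, 6.5 mm from the knob's axis; the knob has 16 mm diameter, its top is 12 mm above the bezel (5 mm above the key tops); it turns easily and starts at different angles
- horizon: the horizon display, same make and same shape as the engine monitor but its screen is blue above and brown below with a yellow bar; black bezel 86 mm (x) by 100 mm (y), 12 mm thick, with two grey round keys and a knob between them in the strip below the screen, at its -x edge. Origin and axes like the engine monitor's. Fixed in the panel
- hkey_left (a joint): the left key of the horizon display (at x = -30, y = +29 mm in that unit's frame), slides straight down along the unit's z: 0 = up, 0.0045 m = fully down (4.5 mm travel, spring return: 1.5 N to start, 3.75 N per key at the bottom)
- hkey_right (a joint): the right key of the horizon display (at x = -30, y = -29 mm in that unit's frame), slides straight down along the unit's z: 0 = up, 0.0045 m = fully down (4.5 mm travel, spring return: 1.5 N to start, 3.75 N per key at the bottom)
- horizon_knob_mark (a point): the white mark on the same kind of knob between the horizon display's two keys
- gauge_a: round dial gauge with glass face, black square flange 82 mm, 14 mm high above the panel's face; origin at its centre on the panel's face; fixed in the panel; plain white marks
- gauge_b: round dial gauge with glass face, black square flange 82 mm, 14 mm high above the panel's face; origin at its centre on the panel's face; fixed in the panel; green and red arcs
- gauge_c: round dial gauge with glass face, black square flange 82 mm, 14 mm high above the panel's face; origin at its centre on the panel's face; fixed in the panel; yellow arc
- screwdriver: loose screwdriver, red handle, 170 mm long, lying on the free right-hand part of the panel; origin at its underside
- screw_dish: loose steel screw dish, 66 mm across, 18 mm high, standing on the free right-hand part of the panel; origin at the centre of its underside
- spare_gauge: loose spare gauge, black can 77 mm across with an 82 mm flange at the top, 114 mm high, standing on the bench left of the panel; origin at the centre of its underside
- cutters: loose side cutters with red handles, about 160 mm long, lying on the bench right of the panel; origin at the underside near the joint of the jaws
There are look-alikes about, which are no part of the job. Of the things like the screw_dish, leave any that is pink; of the rest the smaller one is meant.

How it is judged:
By the outcome, as a careful person would: the job done as asked, in the order asked, and still so for the second after the job is handed in, with the robot touching nothing.
It also fails if it takes over 40 s, if anything falls off the work surface, if the arm or the gripper's body presses on something with over 40 N, if the wrist force passes 120 N, or if a joint passes its speed limit or range.

## Working session

There is one attempt and no reset: what is moved stays moved. The work goes in short steps, Python scripts to look and compute and a tool call to move; the robot and the scene stay as the last step left them, time stands still between calls to the robot, and variables do not carry over. Pictures are saved under pics/ and viewed, about 8 in all and at most 12, crops included, and the job is handed in when it is done.

Besides the shell and the picture viewer there is one more tool, called as name(argument=value, ...) on one line, values as JSON. send_rows: Moves the arm, as the interface text tells. Its arguments: {"type":"object","properties":{"moves":{"type":"string"}},"required":["moves"]}

```bash
mkdir -p pics; cat > h.py <<'E'
from rig import *
import numpy as np, cv2
def ray(c,px,st=None):
    "pixel [row,col] -> origin, dir(z-depth 1) in world"
    u=cv2.undistortPoints(np.array([[[px[1],px[0]]]],float),np.array(c["mtx"]),np.array(c["distortion"]))[0,0]
    d=np.array([u[0],-u[1],-1.])
    if "origin" in c: return np.array(c["origin"]),np.array(c["rotation"])@d
    T=np.array(c["tool_from_camera"]);R=np.array(st["tcp_rot"])
    return np.array(st["position"])+R@T[:3,3],R@T[:3,:3]@d
def atz(c,px,z,st=None):
    o,d=ray(c,px,st); return o+d*(z-o[2])/d[2]
def dep(c,px,st=None):
    o,d=ray(c,px,st); r,k=int(round(px[0])),int(round(px[1]))
    return o+d*np.median(c["z_map"][r-1:r+2,k-1:k+2])
E
python3 - <<'E'
from h import *
s=read_state();print({k:np.round(s[k],3).tolist() for k in s})
for n in ["top","scene"]:
    c=capture(n);cv2.imwrite(f"pics/{n}0.png",cv2.resize(c["image"],(768,576)))
    for m in ["monitor","horizon"]:
        for r in search_frame(c,m)[:3]: print(n,m,np.round(r["bbox"]),r["p"])
    for m in ["key_left_top","key_right_top","monitor_knob_mark"]:
        for r in mark_of(c,m)[:3]: print(n,m,np.round(r["pixel"],1),round(r["p"],2),atz(c,r["pixel"],.184 if "key" in m else .189).round(4),dep(c,r["pixel"]).round(4))
E
```

```text
{'time_s': 0.0, 'joint_positions': [64.774, 30.279, 82.156, -0.002, 67.69, -10.228], 'qvel': [0.023, 0.02, 0.04, -0.069, -0.031, -0.037], 'tau': [-0.002, -44.005, -17.659, 0.063, 0.058, -0.0], 'position': [0.161, 0.603, 0.184], 'tcp_rot': [[0.259, -0.001, -0.966], [0.966, -0.002, 0.259], [-0.002, -1.0, 0.0]], 'force': [-0.027, 0.574, -0.059], 'moment': [0.041, 0.038, -0.036], 'opening': 1.0}
top monitor [277. 208. 312. 240.] 0.62
top horizon [195. 203. 232. 236.] 0.76
top monitor_knob_mark [231.7 295.1] 0.39 [ 0.4664 -0.1441  0.189 ] [ 0.4667 -0.1446  0.1845]
scene monitor [206. 135. 244. 171.] 0.78
scene horizon [272. 151. 309. 181.] 0.95
scene monitor_knob_mark [137.6 227.9] 0.53 [ 0.4705 -0.1435  0.189 ] [ 0.4652 -0.1455  0.1842]
```

View pics/top0.png

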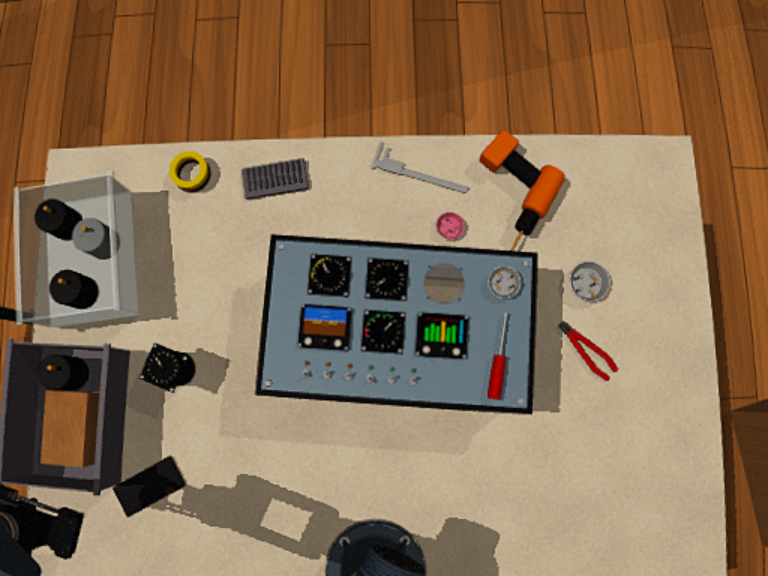

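```bash
python3 - <<'E'
from h import *
c=capture("top")
i=c["image"][150:260,170:330];cv2.imwrite("pics/topc.png",cv2.resize(i,(800,550),interpolation=cv2.INTER_CUBIC))
print(c["origin"],c["mtx"])
for m in ["monitor","horizon"]:
    for r in masks_of(c,m)[:1]:
        q=cv2.minAreaRect(np.argwhere(r["region"])[:,::-1].astype(np.float32))
        print(m,q, [atz(c,p[::-1],.177).round(4) for p in cv2.boxPoints(q)])
E
```

```text
[ 0.39440345 -0.02890248  1.37252667] [[409.59769517   0.         254.09241159]
 [  0.         409.59769517 189.13453601]
 [  0.           0.           1.        ]]
monitor ((294.2811584472656, 223.03396606445312), (34.880088806152344, 29.320127487182617), 2.4895529747009277) [array([ 0.4531, -0.0898,  0.177 ]), array([ 0.5388, -0.0958,  0.177 ]), array([ 0.5323, -0.1984,  0.177 ]), array([ 0.4465, -0.1913,  0.177 ])]
horizon ((216.2544403076172, 218.68365478515625), (34.12425231933594, 30.332664489746094), 3.8140745162963867) [array([0.4695, 0.1375, 0.177 ]), array([0.5586, 0.1316, 0.177 ]), array([0.55 , 0.031, 0.177]), array([0.4613, 0.0379, 0.177 ])]
```

The horizon display is on the left at about (325,328) in the enlarged picture. The engine monitor, with its green and amber columns, is at about (441,335), and the empty hole is above it. I'll confirm this in the crop.

View pics/topc.png

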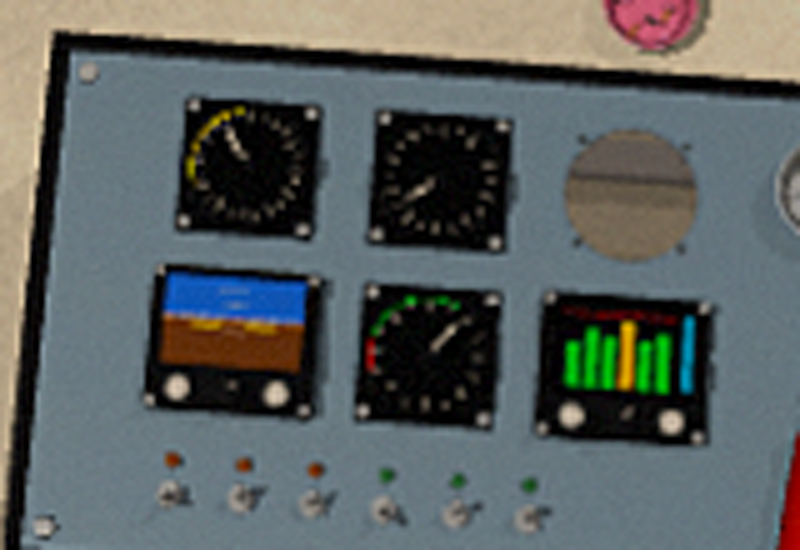

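send_rows(moves="87 0 -40 0 0;87 0 -40 0 0;87 0 -40 0 0;87 0 0 0 -5.5;87 0 0 0 -5.6;87 0 0 -39 0;87 0 0 -39 0;87 0 0 -39 0;87 0 0 -39 0;87 0 0 -39 0;87 0 0 -39 0;87 0 0 -39 0;87 0 0 -39 0;87 0 0 -39 0;87 0 0 0 0")

```text
time_s: 2.0
position: [0.5205, 0.5768, 0.3028]
tcp_rot: [[0.076, 0.004, -0.997], [0.997, -0.002, 0.076], [-0.001, -1.0, -0.004]]
force: [0.1, 0.1, -0.9]
opening: 1.0
```

The crop confirms it: the monitor with the coloured columns is at crop (628,370), with keys at (571,415) and (672,421). The horizon display, at (233,340), is the look-alike to leave alone.

send_rows(moves="87 -40 0 0 0;87 -40 0 0 0;87 -40 0 0 0;87 -40 0 0 0;87 -40 0 0 0;87 -40 0 0 0;87 -40 0 0 0;87 -40 0 0 0;87 -40 0 0 0;87 -40 0 0 0;87 -40 0 0 0;87 -40 0 0 0;87 -40 0 0 0;87 -40 0 0 0;87 -40 0 0 0;43 -40 0 0 0;43 -40 0 0 0;43 -40 0 0 0;43 0 0 0 0;43 0 0 0 0")

```text
time_s: 3.67
position: [0.4626, -0.1404, 0.3052]
tcp_rot: [[0.073, 0.0, -0.997], [0.997, 0.0, 0.073], [0.0, -1.0, -0.0]]
force: [0.6, 0.4, 0.4]
opening: 0.709
```

```bash
cat > look.py <<'E'
from h import *
import sys
s=read_state();c=capture("wrist");R=np.array(s["tcp_rot"]);p=np.array(s["position"])
print(s["time_s"],p.round(4),s["opening"],"yaw",np.degrees(np.arctan2(R[1,0],R[0,0])))
print(np.round(c["tool_from_camera"],3).tolist())
cv2.imwrite(sys.argv[1],cv2.resize(c["image"],(768,576)))
K={}
for m,z in [("key_left_top",.184),("key_right_top",.184),("monitor_knob_mark",.189),("horizon_knob_mark",.189)]:
    for r in mark_of(c,m)[:2]:
        w=atz(c,r["pixel"],z,s);K.setdefault(m,w)
        print(m,np.round(r["pixel"],1),round(r["p"],2),w.round(4),dep(c,r["pixel"],s).round(4),"tool mm",(1e3*R.T@(w-p)).round(1))
if "key_left_top" in K and "key_right_top" in K:
    d=K["key_left_top"]-K["key_right_top"];print("sep",np.linalg.norm(d),"dir",np.degrees(np.arctan2(d[1],d[0])))
# round light caps by brightness
g=cv2.cvtColor(c["image"],cv2.COLOR_BGR2GRAY)
n,l,st,ce=cv2.connectedComponentsWithStats((g>150).astype(np.uint8))
for k in range(1,n):
    x,y,w,h,a=st[k]
    if a>60 and .7<w/h<1.4 and a/(w*h)>.65:
        q=atz(c,ce[k][::-1],.184,s);print("blob",ce[k].round(1),w,h,q.round(4),dep(c,ce[k][::-1],s).round(4),"tool",(1e3*R.T@(q-p)).round(1))
E
python3 look.py pics/w1.png
```

```text
3.6667 [ 0.4626 -0.1404  0.3052] 0.7086710985424234 yaw 85.82924161027552
[[1.0, -0.001, -0.001, 0.001], [-0.001, 0.3, -0.954, -0.2], [0.001, 0.954, 0.3, 0.082], [0.0, 0.0, 0.0, 1.0]]
key_left_top [173.8 278.7] 0.44 [ 0.4658 -0.109   0.184 ] [ 0.4657 -0.1091  0.1845] tool mm [ 31.4 121.2  -0.9]
key_right_top [175.5 229. ] 0.43 [ 0.4637 -0.1672  0.184 ] [ 0.4636 -0.1672  0.1843] tool mm [-26.8 121.2  -3. ]
monitor_knob_mark [177.2 246.3] 0.48 [ 0.4659 -0.147   0.189 ] [ 0.469  -0.1475  0.1774] tool mm [ -6.4 116.2  -3.7]
horizon_knob_mark [181.  449.5] 0.62 [0.4875 0.0886 0.189 ] [0.4874 0.0884 0.1893] tool mm [230.1 116.2  -8.1]
sep 0.058247441059146594 dir 87.88905270398652
blob [229.3 172.8] 11 11 [ 0.4605 -0.1666  0.184 ] [ 0.4604 -0.1665  0.1843] tool [-26.3 121.2   0.3]
blob [278.7 173.6] 11 11 [ 0.4656 -0.1091  0.184 ] [ 0.4655 -0.1091  0.1844] tool [ 31.4 121.2  -0.7]
blob [424.7 176.1] 11 11 [0.481 0.062 0.184] [0.481  0.0621 0.184 ] tool [203.2 121.2  -3.6]
blob [473.5 177. ] 12 11 [0.4863 0.1198 0.184 ] [0.4861 0.1194 0.1845] tool [261.2 121.3  -4.7]
```

send_rows(moves="43 2.5 0 0 0.9;43 0 35 0 0;43 0 35 0 0;43 0 20 0 0;43 0 10 0 0;43 0 0 0 0;43 0 0 0 0;43 0 0 0 0;43 0 0 0 0")

```text
time_s: 4.67
position: [0.4641, -0.1362, 0.2065]
tcp_rot: [[0.083, 0.002, -0.997], [0.997, -0.001, 0.083], [-0.001, -1.0, -0.003]]
force: [0.1, -0.2, -0.4]
opening: 0.497
```

```bash
python3 look.py pics/w2.png
```

```text
4.6667 [ 0.4641 -0.1362  0.2065] 0.4969930676312102 yaw 85.22926128952626
[[1.0, -0.001, -0.001, 0.001], [-0.001, 0.3, -0.954, -0.2], [0.001, 0.954, 0.3, 0.082], [0.0, 0.0, 0.0, 1.0]]
key_left_top [200.2 283.8] 0.51 [ 0.4645 -0.1093  0.184 ] [ 0.4645 -0.1093  0.184 ] tool mm [26.8 22.5  2. ]
key_right_top [201.1 216.2] 0.51 [ 0.4606 -0.1656  0.184 ] [ 0.4604 -0.1655  0.1845] tool mm [-29.6  22.5   1.1]
monitor_knob_mark [208.  240.1] 0.8 [ 0.4665 -0.1459  0.189 ] [ 0.4712 -0.1469  0.1769] tool mm [-9.5 17.5 -3.1]
sep 0.05643193333339988 dir 86.10388419216636
blob [214.7 201. ] 14 13 [ 0.4604 -0.1669  0.184 ] [ 0.4602 -0.1668  0.1845] tool [-30.9  22.5   1.2]
blob [284.2 201.4] 15 15 [ 0.4656 -0.109   0.184 ] [ 0.4655 -0.109   0.1842] tool [27.2 22.5  0.9]
blob [488.7 203. ] 16 15 [0.4811 0.0619 0.184 ] [0.4808 0.0614 0.1846] tool [198.9  22.3  -0.3]
```

View pics/w2.png

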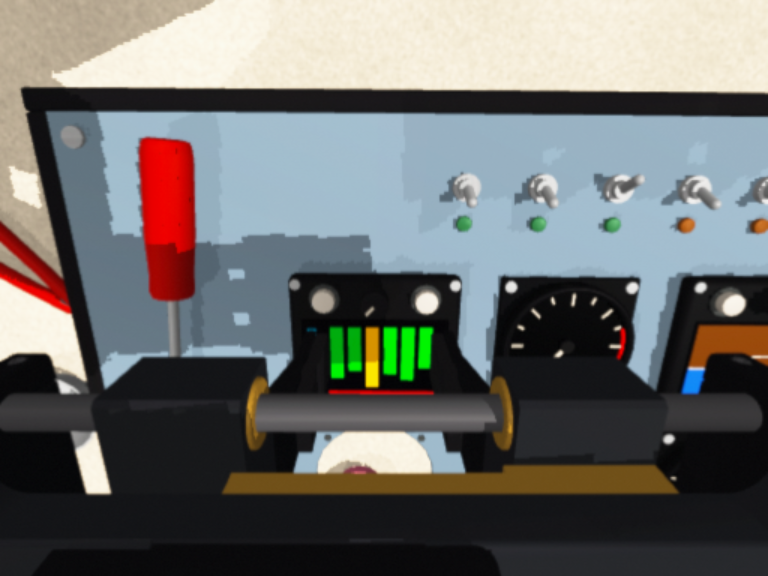

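Both keys are visible at (322,300) and (428,300), with the tips just behind them. I'll centre on the keys and check the fingertip geometry from the depth map.

send_rows(moves="43 -1.8 0 1 0.3;43 0 0 0 0;43 0 0 0 0;43 0 0 0 0")

```text
time_s: 5.25
position: [0.4619, -0.1378, 0.2053]
tcp_rot: [[0.089, -0.0, -0.996], [0.996, 0.0, 0.089], [0.0, -1.0, 0.0]]
force: [-0.3, -0.6, -0.2]
opening: 0.494
```

```bash
python3 look.py pics/w3.png; python3 - <<'E'
from h import *
ps=[]
for _ in range(4):
    s=read_state();c=capture("wrist");ps.append(s["position"])
print(np.round(ps,4).tolist(),s["opening"],np.round(s["force"],2))
T=np.array(c["tool_from_camera"]);h,w=c["z_map"].shape
u,v=np.meshgrid(np.arange(w),np.arange(h))
n=cv2.undistortPoints(np.stack([u,v],-1).reshape(-1,1,2).astype(float),np.array(c["mtx"]),np.array(c["distortion"]))[:,0]
z=c["z_map"].reshape(-1)
P=1e3*((np.c_[n[:,0],-n[:,1],-np.ones(len(n))]*z[:,None])@T[:3,:3].T+T[:3,3])
P=P[z>0]
for a,b in [(-45,-30),(-30,-20),(-20,-10),(-10,-4),(-4,2)]:
    for sg in (-1,1):
        q=P[(P[:,1]>a)&(P[:,1]<b)&(abs(P[:,0])<60)&(P[:,0]*sg>0)&(abs(P[:,2])<25)]
        print(a,b,sg,len(q),np.percentile(q,[1,99],axis=0).round(1).tolist() if len(q) else "")
E
```

```text
5.25 [ 0.4619 -0.1378  0.2053] 0.493711436579419 yaw 84.88664193496702
[[1.0, -0.001, -0.001, 0.001], [-0.001, 0.3, -0.954, -0.2], [0.001, 0.954, 0.3, 0.082], [0.0, 0.0, 0.0, 1.0]]
key_left_top [205.4 284.5] 0.5 [ 0.4666 -0.1107  0.184 ] [ 0.4665 -0.1107  0.1842] tool mm [27.4 21.3 -2.2]
key_right_top [203.3 214.6] 0.61 [ 0.4595 -0.1685  0.184 ] [ 0.4595 -0.1685  0.1841] tool mm [-30.8  21.3  -0.4]
monitor_knob_mark [211.1 241.8] 0.73 [ 0.4665 -0.1463  0.189 ] [ 0.4712 -0.1472  0.1772] tool mm [-8.1 16.3 -5.3]
sep 0.05828493994884166 dir 83.08706581851825
blob [286.3 204.3] 15 15 [ 0.4657 -0.1091  0.184 ] [ 0.4657 -0.1091  0.1838] tool [28.9 21.3 -1.2]
blob [216.7 204.1] 14 13 [ 0.4604 -0.1669  0.184 ] [ 0.4604 -0.1669  0.184 ] tool [-29.1  21.3  -1.1]
blob [491.5 204.5] 16 14 [0.4811 0.0619 0.184 ] [0.4809 0.0615 0.1845] tool [200.6  21.3  -1.3]
blob [161.  213.3] 10 8 [ 0.4644 -0.2146  0.184 ] [ 0.4716 -0.2219  0.1651] tool [-76.3  21.3  -9.3]
[[0.462, -0.1377, 0.2052], [0.462, -0.1377, 0.2052], [0.462, -0.1377, 0.2052], [0.462, -0.1377, 0.2052]] 0.49730629227495865 [ 0.03 -1.51 -0.44]
-45 -30 -1 128 [[-29.4, -44.8, -9.9], [-20.6, -37.7, 10.7]]
-45 -30 1 123 [[22.1, -44.8, -9.8], [30.7, -37.3, 10.7]]
-30 -20 -1 0 
-30 -20 1 0 
-20 -10 -1 0 
-20 -10 1 0 
-10 -4 -1 0 
-10 -4 1 0 
-4 2 -1 0 
-4 2 1 0
```

send_rows(moves="43 -0.4 0 -1.2 0;43 0 8 0 0;43 0 6 0 0;43 0 4 0 0;43 0 0 0 0;43 0 0 0 0;43 0 0 0 0")

```text
time_s: 6.28
position: [0.4632, -0.1383, 0.1871]
tcp_rot: [[0.089, -0.0, -0.996], [0.996, 0.0, 0.089], [0.0, -1.0, 0.0]]
force: [0.2, -0.2, 0.3]
opening: 0.497
```

```bash
python3 look.py pics/w4.png; python3 -c "
from h import *
s=read_state();print(s['force'],s['moment'],np.round(s['tcp_rot'],4).tolist())"
```

```text
6.2833 [ 0.4632 -0.1383  0.1871] 0.4971493070814174 yaw 84.9033995686696
[[1.0, -0.001, -0.001, 0.001], [-0.001, 0.3, -0.954, -0.2], [0.001, 0.954, 0.3, 0.082], [0.0, 0.0, 0.0, 1.0]]
key_left_top [210.9 288.7] 0.71 [ 0.4655 -0.1097  0.184 ] [ 0.4656 -0.1097  0.1839] tool mm [28.6  3.1  0.2]
key_right_top [214.2 212.5] 0.66 [ 0.463  -0.1686  0.184 ] [ 0.4631 -0.1686  0.1838] tool mm [-30.2   3.1  -2.6]
monitor_knob_mark [220.8 241.7] 0.8 [ 0.4684 -0.1462  0.189 ] [ 0.4737 -0.1472  0.1769] tool mm [-7.5 -1.9 -5.9]
sep 0.058918012220754275 dir 87.6096633383768
blob [289.5 210.8] 16 16 [ 0.4655 -0.1091  0.184 ] [ 0.4657 -0.109   0.1837] tool [29.3  3.1  0.2]
blob [214.3 210.8] 15 14 [ 0.4604 -0.1669  0.184 ] [ 0.4604 -0.1669  0.184 ] tool [-28.7   3.1   0.3]
blob [167.1 221.5] 13 11 [ 0.466  -0.2047  0.184 ] [ 0.4738 -0.2115  0.1652] tool [-65.9   3.1  -8.7]
[-0.2401012  -0.29540174 -0.6748054 ] [ 0.01268419 -0.01787508 -0.03991727] [[0.0888, 0.0005, -0.996], [0.996, -0.0003, 0.0888], [-0.0003, -1.0, -0.0005]]
```

View pics/w4.png

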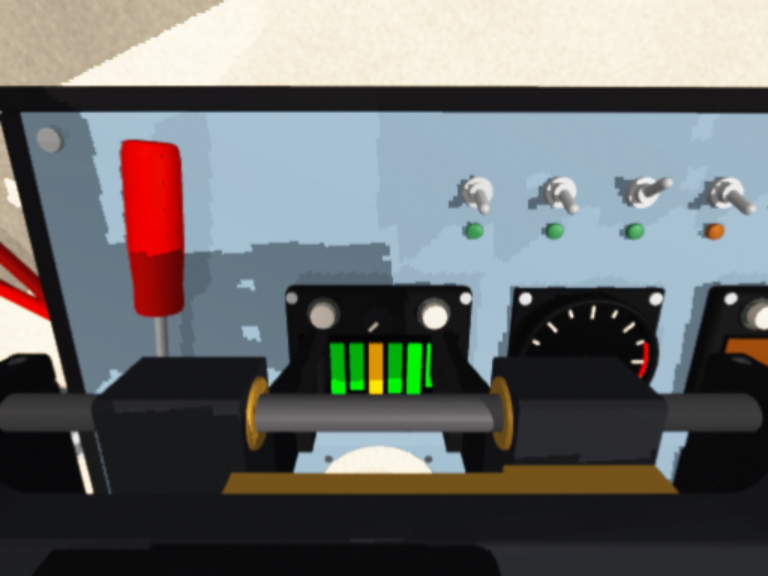

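```bash
python3 - <<'E'
from h import *
s=read_state();c=capture("wrist")
i=c["image"][180:300,170:330].astype(float);i=(255*(i/255)**.45).astype(np.uint8)
cv2.imwrite("pics/w4c.png",cv2.resize(i,(800,600),interpolation=cv2.INTER_CUBIC))
T=np.array(c["tool_from_camera"]);K=np.array(c["mtx"]);print(K)
def proj(p):
    q=T[:3,:3].T@(np.array(p)/1e3-T[:3,3]);return cv2.projectPoints(np.array([[q[0],-q[1],-q[2]]]),np.zeros(3),np.zeros(3),K,np.array(c["distortion"]))[0].ravel().round(1)
for p in [(29,0,0),(-29,0,0),(29,0,9.5),(29,0,-9.5),(29,-19,0),(29,-40,0)]: print(p,proj(p))
for col in (205,213,220,290,298):
    print(col)
    for r in range(200,262,6):
        z=c["z_map"][r,col]; o,d=ray(c,[r,col],s); w=o+d*z
        print(r,z.round(3),(1e3*np.array(s["tcp_rot"]).T@(w-s["position"])).round(0),c["image"][r,col])
E
```

```text
[[282.74225377   0.         252.53348879]
 [  0.         282.74225377 188.13918456]
 [  0.           0.           1.        ]]
(29, 0, 0) [289.7 212.7]
(-29, 0, 0) [213.4 212.7]
(29, 0, 9.5) [290.2 201. ]
(29, 0, -9.5) [289.2 224.1]
(29, -19, 0) [293.1 223.1]
(29, -40, 0) [297.7 237.2]
205
200 0.222 [-37.  10.   7.] [16 14 14]
206 0.222 [-37.   8.   2.] [43 43 42]
212 0.225 [-37.   9.  -3.] [28 29 28]
218 0.229 [-38.  12. -10.] [13 13 14]
224 0.17 [-28. -43.  10.] [11 10 11]
230 0.163 [-27. -51.  10.] [10  9 10]
236 0.156 [-26. -58.  10.] [14 11 13]
242 0.152 [-25. -63.   9.] [17 17 18]
248 0.147 [-24. -69.   8.] [18 17 18]
254 0.142 [-23. -74.   8.] [19 17 19]
260 0.136 [-22. -81.   9.] [19 17 19]
213
200 0.221 [-30.   9.   7.] [52 52 51]
206 0.216 [-30.   3.   4.] [158 171 181]
212 0.219 [-30.   4.  -1.] [156 170 180]
218 0.219 [-30.   3.  -6.] [ 98 108 115]
224 0.174 [-24. -40.   9.] [19 17 19]
230 0.166 [-22. -49.   9.] [20 18 19]
236 0.159 [-21. -56.   9.] [19 18 19]
242 0.154 [-21. -62.   8.] [22 22 22]
248 0.155 [-21. -61.   4.] [24 22 24]
254 0.156 [-21. -61.   1.] [25 23 24]
[... 595 characters left out ...]
 4. -6.] [192 208 220]
224 0.174 [ 24. -40.   9.] [19 18 18]
230 0.166 [ 23. -48.   9.] [19 17 18]
236 0.161 [ 22. -54.   8.] [17 16 16]
242 0.163 [ 22. -54.   4.] [18 17 17]
248 0.161 [ 22. -56.   1.] [17 17 18]
254 0.162 [ 22. -56.  -2.] [18 17 17]
260 0.163 [ 22. -57.  -6.] [18 18 19]
298
200 0.224 [37. 11.  6.] [21 21 22]
206 0.222 [37.  8.  2.] [80 83 81]
212 0.224 [37.  9. -3.] [105 112 115]
218 0.228 [37. 10. -9.] [21 20 21]
224 0.17 [ 28. -44.  11.] [13 11 13]
230 0.164 [ 27. -51.  10.] [12 11 10]
236 0.159 [ 26. -56.   9.] [18 17 18]
242 0.152 [ 25. -63.   9.] [18 17 18]
248 0.145 [ 24. -70.   9.] [17 17 18]
254 0.141 [ 23. -75.   9.] [19 17 19]
260 0.135 [ 22. -81.   9.] [18 17 18]
```

View pics/w4c.png

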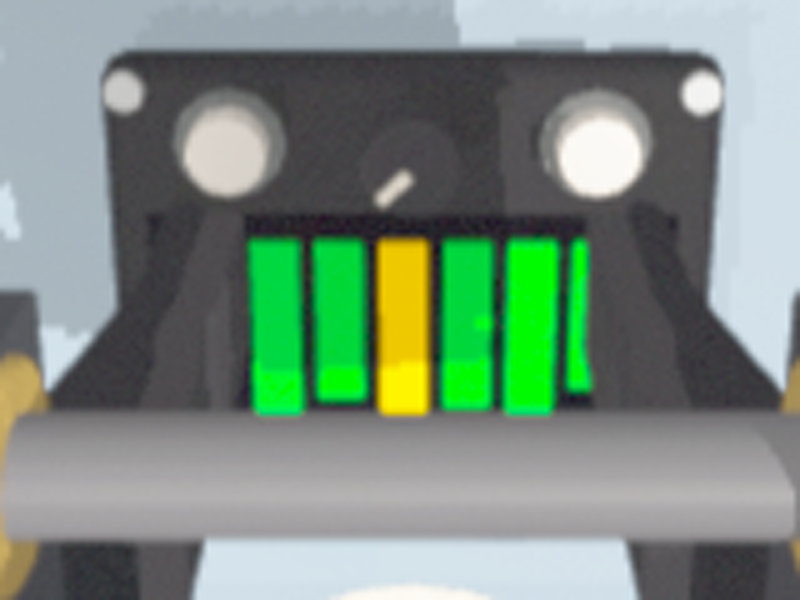

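The visible fingers seem to end about 38 mm above the stated TCP, because the caps aren't hidden behind them. I'll check from the fixed cameras before pressing.

```bash
python3 - <<'E'
from h import *
c=capture("scene");i=c["image"]
K=np.array(c["mtx"]);O=np.array(c["origin"]);R=np.array(c["rotation"]);s=read_state();p=np.array(s["position"]);Rt=np.array(s["tcp_rot"])
print(O,R[:,2])
def proj(w):
    q=R.T@(w-O);return cv2.projectPoints(np.array([[q[0],-q[1],-q[2]]]),np.zeros(3),np.zeros(3),K,np.array(c["distortion"]))[0].ravel()
u0=proj(p).round().astype(int);print(u0)
x0,y0=u0[0]-40,u0[1]-40
g=(255*(i[y0:y0+60,x0:x0+80]/255.)**.5).astype(np.uint8);g=cv2.resize(g,(800,600),interpolation=cv2.INTER_CUBIC)
for a,col in [((29,0,0),(0,0,255)),((-29,0,0),(0,0,255)),((29,-38,0),(255,0,255)),((-29,-38,0),(255,0,255))]:
    w=proj(p+Rt@(np.array(a)/1e3));cv2.circle(g,tuple(int((w[k]-(x0,y0)[k]+.5)*10) for k in (0,1)),5,col,2)
cv2.imwrite("pics/s2.png",g)
E
```

```text
[1.63208615 0.30860481 1.24855753] [0.6663981  0.20262263 0.71753581]
[230 137]
```

View pics/s2.png

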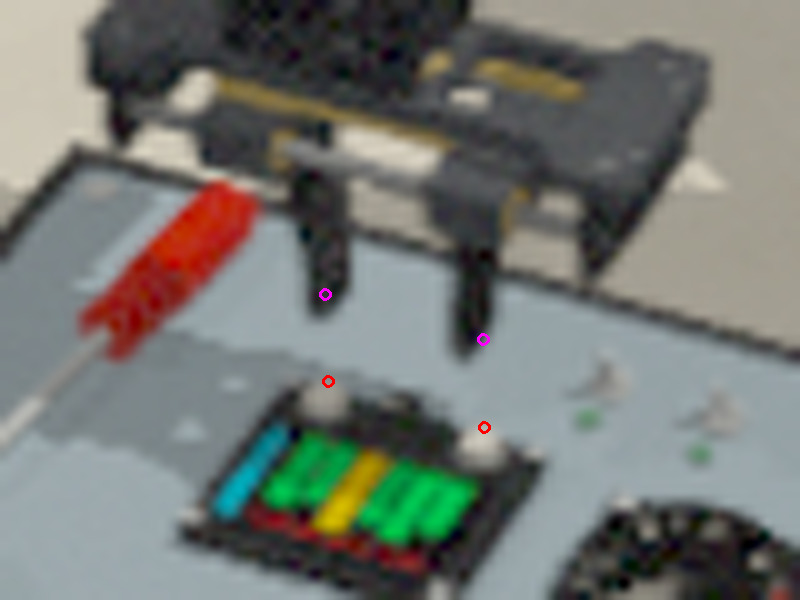

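The scene view shows the real fingertips (325,315) and (473,355) ending near the magenta marks. That is about 38 mm short of the stated TCP (red, just above the caps), and the wrist depth agrees. The tips are also about 53 mm apart, so I'll open to 46 mm, go down in part and measure again.

send_rows(moves="46 0 10 0 0;46 0 10 0 0;46 0 6 0 0;46 0 3 0 0;46 0 0 0 0;46 0 0 0 0;46 0 0 0 0")

```text
time_s: 7.22
position: [0.4635, -0.1384, 0.1586]
tcp_rot: [[0.089, 0.001, -0.996], [0.996, -0.0, 0.089], [-0.0, -1.0, -0.001]]
force: [0.1, -0.8, 0.4]
opening: 0.53
```

```bash
python3 look.py pics/w5.png; python3 - <<'E'
from h import *
s=read_state();print(s["force"]);c=capture("wrist")
i=c["image"][180:300,170:330].astype(float);i=(255*(i/255)**.45).astype(np.uint8)
cv2.imwrite("pics/w5c.png",cv2.resize(i,(800,600),interpolation=cv2.INTER_CUBIC))
T=np.array(c["tool_from_camera"]);h,w=c["z_map"].shape
u,v=np.meshgrid(np.arange(w),np.arange(h))
n=cv2.undistortPoints(np.stack([u,v],-1).reshape(-1,1,2).astype(float),np.array(c["mtx"]),np.array(c["distortion"]))[:,0]
z=c["z_map"].reshape(-1)
P=1e3*((np.c_[n[:,0],-n[:,1],-np.ones(len(n))]*z[:,None])@T[:3,:3].T+T[:3,3])
P=P[z>0]
for a,b in [(-70,-60),(-60,-50),(-50,-44),(-44,-40),(-40,-37),(-37,-34),(-34,-30)]:
    for sg in (-1,1):
        q=P[(P[:,1]>a)&(P[:,1]<b)&(abs(P[:,0])<45)&(P[:,0]*sg>0)&(abs(P[:,2])<25)]
        print(a,b,sg,len(q),np.percentile(q,[1,99],axis=0).round(1).tolist() if len(q) else "")
E
```

```text
7.2167 [ 0.4635 -0.1384  0.1586] 0.5296297419717586 yaw 84.90178930626435
[[1.0, -0.001, -0.001, 0.001], [-0.001, 0.3, -0.954, -0.2], [0.001, 0.954, 0.3, 0.082], [0.0, 0.0, 0.0, 1.0]]
key_left_top [227.9 293. ] 0.54 [ 0.4666 -0.1105  0.184 ] [ 0.4567 -0.1128  0.2042] tool mm [ 28.1 -25.4  -0.6]
key_right_top [227.3 208.9] 0.69 [ 0.4611 -0.1671  0.184 ] [ 0.453  -0.1633  0.2018] tool mm [-28.7 -25.4  -0.2]
key_right_top [225.6 295.5] 0.69 [ 0.465  -0.1088  0.184 ] [ 0.4568 -0.1109  0.2011] tool mm [ 29.7 -25.4   1.1]
monitor_knob_mark [235.3 240.6] 0.65 [ 0.4664 -0.1459  0.189 ] [ 0.4722 -0.1469  0.1775] tool mm [ -7.2 -30.4  -3.6]
sep 0.05679263303774046 dir 84.49886473834019
blob [363.2 211.9] 9 9 [ 0.459  -0.0636  0.184 ] [ 0.4648 -0.0586  0.1711] tool [ 74.1 -25.4  11.1]
[0.42354859 0.38211264 0.08330018]
-70 -60 -1 262 [[-32.8, -69.9, -3.4], [-22.3, -60.1, 10.9]]
-70 -60 1 256 [[23.7, -69.9, -3.3], [34.2, -60.2, 10.9]]
-60 -50 -1 211 [[-31.2, -59.9, -9.3], [-22.1, -50.1, 10.7]]
-60 -50 1 213 [[23.6, -59.8, -8.8], [32.4, -50.1, 10.8]]
-50 -44 -1 113 [[-31.0, -50.0, -9.6], [-22.2, -44.2, 10.7]]
-50 -44 1 113 [[23.6, -49.9, -9.5], [32.4, -44.2, 10.8]]
-44 -40 -1 66 [[-30.8, -43.9, -9.5], [-22.2, -40.1, 10.7]]
-44 -40 1 63 [[23.6, -43.8, -9.5], [32.3, -40.2, 10.7]]
-40 -37 -1 36 [[-30.8, -39.9, -5.4], [-22.1, -37.3, 10.5]]
-40 -37 1 39 [[23.6, -40.0, -6.9], [32.2, -37.1, 10.8]]
-37 -34 -1 1 [[-22.4, -36.7, 3.3], [-22.4, -36.7, 3.3]]
-37 -34 1 1 [[23.8, -36.5, 3.2], [23.8, -36.5, 3.2]]
-34 -30 -1 161 [[-6.9, -32.0, -7.1], [-0.3, -30.1, 6.9]]
-34 -30 1 173 [[0.4, -32.0, -7.5], [7.6, -30.0, 7.4]]
```

View pics/w5c.png

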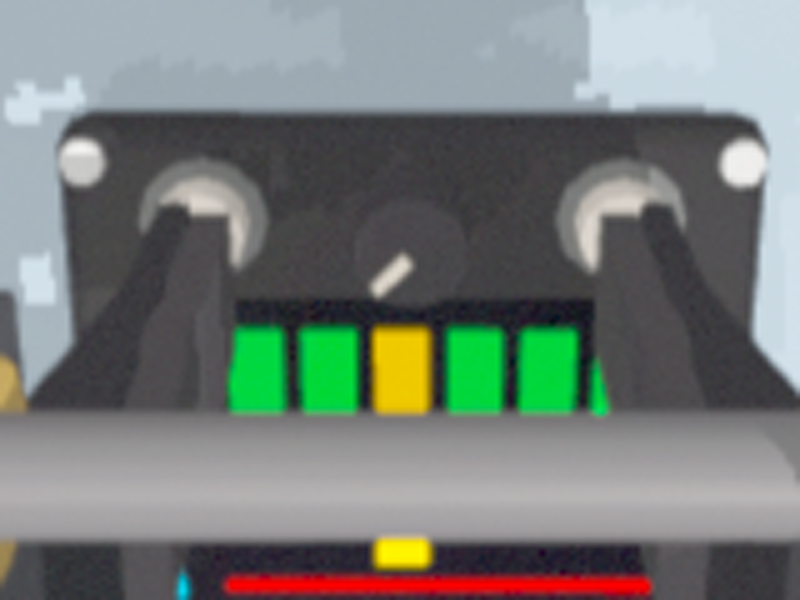

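The tips now sit over both caps, with the finger faces 9 mm thick and centred 54.6 mm apart. I'll open to 49 mm so they're centred on the 58 mm spacing, then press with a force check.

send_rows(moves="49 0 0 0 0;49 0 0 0 0;49 0 5 0 0;49 0 4 0 0;49 0 0 0 0;49 0 0 0 0;49 0 0 0 0")

```text
time_s: 8.1
position: [0.463, -0.1382, 0.1491]
tcp_rot: [[0.089, -0.0, -0.996], [0.996, 0.0, 0.089], [0.0, -1.0, 0.0]]
force: [-0.7, 0.4, -0.5]
opening: 0.567
```

send_rows(moves="49 0 3 0 0;49 0 3 0 0;49 0 2 0 0;49 0 0 0 0;49 0 0 0 0")

```text
time_s: 8.52
position: [0.4637, -0.1385, 0.1425]
tcp_rot: [[0.089, 0.001, -0.996], [0.996, -0.001, 0.089], [-0.001, -1.0, -0.002]]
force: [-2.0, 0.7, 10.1]
opening: 0.564
```

The force is 10 N, already over the 7.5 N for both keys at the bottom. I'll push a little further, then hold.

send_rows(moves="49 0 0.7 0 0;49 0 0.5 0 0;49 0 0 0 0;49 0 0 0 0")

```text
time_s: 8.85
position: [0.4637, -0.1386, 0.1424]
tcp_rot: [[0.089, 0.002, -0.996], [0.996, -0.001, 0.089], [-0.001, -1.0, -0.002]]
force: [-3.5, 1.4, 18.9]
opening: 0.566
```

```bash
python3 - <<'E'
from h import *
for _ in range(3):
    s=read_state();c=capture("wrist");print(s["time_s"],np.round(s["position"],4),np.round(s["force"],2),np.round(s["moment"],3),s["opening"])
i=c["image"][180:300,170:330].astype(float);i=(255*(i/255)**.45).astype(np.uint8)
cv2.imwrite("pics/w6c.png",cv2.resize(i,(800,600),interpolation=cv2.INTER_CUBIC))
E
```

```text
8.85 [ 0.4637 -0.1386  0.1424] [-3.46  1.41 18.94] [0.394 0.689 0.017] 0.5662527227263466
8.9 [ 0.4637 -0.1386  0.1424] [-3.92  1.2  18.61] [0.351 0.711 0.016] 0.5603478469331952
8.95 [ 0.4637 -0.1386  0.1424] [-4.45  1.6  18.9 ] [ 0.411  0.648 -0.043] 0.5627761188570856
```

View pics/w6c.png

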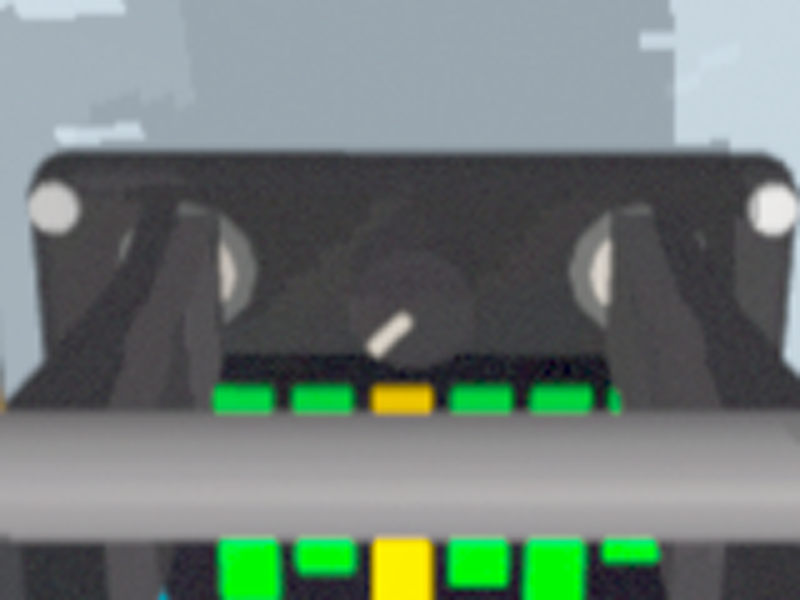

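The position has stopped at 0.1424 while the force rose from 10 to 19 N, so both keys are at the bottom stop. The knob hasn't moved. I'll hold for over 3 s.

send_rows(moves="49 0 0.4 0 0;49 0 0 0 0;49 0 0 0 0;49 0 0 0 0;49 0 0 0 0;49 0 0 0 0;49 0 0 0 0;49 0 0 0 0;49 0 0 0 0;49 0 0 0 0;49 0 0 0 0;49 0 0 0 0;49 0 0 0 0;49 0 0 0 0;49 0 0 0 0;49 0 0 0 0;49 0 0 0 0;49 0 0 0 0;49 0 0 0 0;49 0 0 0 0")

```text
time_s: 10.67
position: [0.4637, -0.1385, 0.1423]
tcp_rot: [[0.089, 0.002, -0.996], [0.996, -0.001, 0.089], [-0.001, -1.0, -0.002]]
force: [-4.3, 2.1, 20.5]
opening: 0.564
```

send_rows(moves="49 0 0 0 0;49 0 0 0 0;49 0 0 0 0;49 0 0 0 0;49 0 0 0 0;49 0 0 0 0;49 0 0 0 0;49 0 0 0 0;49 0 0 0 0;49 0 0 0 0;49 0 0 0 0;49 0 0 0 0;49 0 0 0 0;49 0 0 0 0;49 0 0 0 0;49 0 0 0 0;49 0 0 0 0;49 0 0 0 0;49 0 0 0 0;49 0 0 0 0")

```text
time_s: 12.33
position: [0.4637, -0.1385, 0.1424]
tcp_rot: [[0.089, 0.002, -0.996], [0.996, -0.001, 0.089], [-0.001, -1.0, -0.002]]
force: [-4.0, 1.9, 20.6]
opening: 0.565
```

send_rows(moves="49 0 0 0 0;49 0 0 0 0;49 0 0 0 0;49 0 0 0 0;49 0 0 0 0;49 0 0 0 0")

```text
time_s: 12.83
position: [0.4637, -0.1385, 0.1423]
tcp_rot: [[0.089, 0.002, -0.996], [0.996, -0.001, 0.089], [-0.001, -1.0, -0.002]]
force: [-5.3, 2.2, 21.0]
opening: 0.563
```

send_rows(moves="49 0 -10 0 0;49 0 -15 0 0;49 0 -25 0 0;49 0 -30 0 0;49 0 -30 0 0;49 0 -20 0 0;49 0 0 0 0;49 0 0 0 0;49 0 0 0 0;49 0 0 0 0")

```text
time_s: 13.67
position: [0.4621, -0.1377, 0.268]
tcp_rot: [[0.089, -0.003, -0.996], [0.996, 0.002, 0.089], [0.001, -1.0, 0.003]]
force: [-0.9, 0.6, 0.6]
opening: 0.562
```

```bash
python3 look.py pics/w7.png
```

```text
13.6667 [ 0.4621 -0.1377  0.268 ] 0.5623308741244247 yaw 84.89638801321368
[[1.0, -0.001, -0.001, 0.001], [-0.001, 0.3, -0.954, -0.2], [0.001, 0.954, 0.3, 0.082], [0.0, 0.0, 0.0, 1.0]]
key_left_top [181.8 278.3] 0.49 [ 0.4642 -0.1099  0.184 ] [ 0.4643 -0.1099  0.1836] tool mm [27.7 84.1  0.1]
key_right_top [182.3 225.2] 0.65 [ 0.4598 -0.1652  0.184 ] [ 0.4598 -0.1652  0.1841] tool mm [-27.7  84.   -0.5]
monitor_knob_mark [186.6 246.6] 0.66 [ 0.4649 -0.1431  0.189 ] [ 0.465  -0.1431  0.1889] tool mm [-5.3 79.  -3.6]
monitor_knob_mark [187.4 469.7] 0.33 [0.4863 0.087  0.189 ] [0.4861 0.0865 0.1896] tool mm [225.8  79.4  -4.4]
horizon_knob_mark [185.7 467.5] 0.72 [0.4842 0.0844 0.189 ] [0.4843 0.0846 0.1887] tool mm [223.1  79.4  -2.6]
sep 0.055447117840568105 dir 85.47392751647352
blob [224.3 183.1] 12 13 [ 0.4605 -0.1662  0.184 ] [ 0.4606 -0.1663  0.1839] tool [-28.7  84.   -1.3]
blob [279.2 183.2] 12 13 [ 0.4657 -0.109   0.184 ] [ 0.4657 -0.109   0.184 ] tool [28.7 84.1 -1.4]
blob [442.6 183.3] 12 12 [0.4811 0.0618 0.184 ] [0.481  0.0615 0.1844] tool [200.2  84.3  -1.5]
blob [497.5 183.5] 12 12 [0.4864 0.1195 0.184 ] [0.4863 0.1193 0.1843] tool [258.2  84.4  -1.6]
blob [120.9 223.4] 39 28 [ 0.4961 -0.2843  0.184 ] [ 0.5037 -0.2944  0.1654] tool [-143.1   83.7  -47.2]
```

View pics/w7.png

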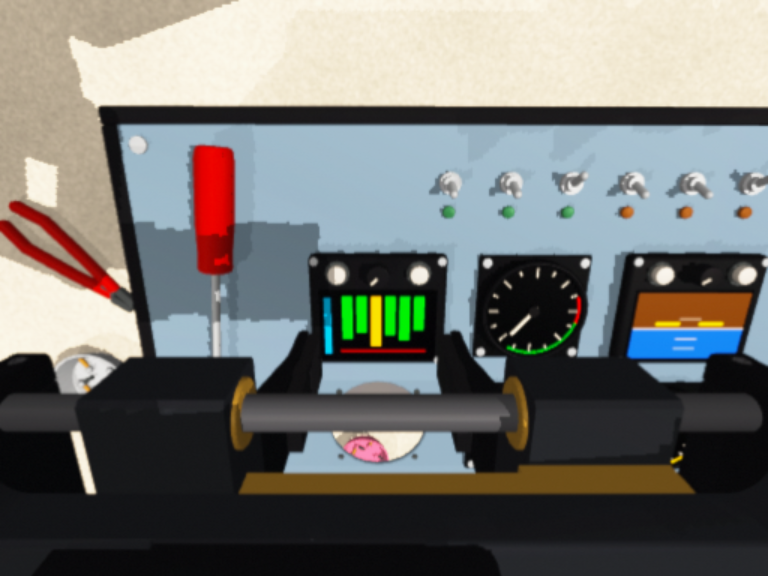

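Both keys, at (337,274) and (419,274), are back up with their tops at 0.184. The knob is unmoved and the gripper is clear, so I'm handing in.

```bash
python3 -c "
from rig import *
print(hand_in())"
```

```text
the job is handed in; nothing more can be done
None
```

I pressed the engine monitor's two keys down together with one fingertip on each, held them for about 4 s, then lifted off both at once. The job is handed in at about 13.7 s on the robot's clock; hand-in gave no verdict.

- **Hold:** The fingers stopped moving at a TCP height of 142.4 mm while the force rose from 10 N to about 20 N, well over the 7.5 N both keys need at the bottom. I took that as both keys fully down; neither key's travel was measured directly. The force moment suggested a slightly uneven split, but still more than 3.75 N on each key by my rough estimate.
- **After release:** Both key tops measured 184 mm above the bench again. The force was back to about zero and the gripper about 120 mm clear. The monitor's knob mark looked the same as before, and the horizon display's keys were up.
- **Disagreement:** The real fingertips end about 37 mm short of the stated TCP and sit closer together than the stated finger sizes imply. Both the wrist and scene cameras showed the shortfall. I pressed by the measured tips, with the fingers opened to 49 mm.
- **Not checked:** I did not take a last overall picture, so only what the wrist camera saw was confirmed undisturbed.

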